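# Raise the lid of the flask curing bath with its lever

### The job

The small lidded steel pot has been left standing on the closed lid of the curing bath: push it along with the fingers, upright and without picking it up, onto the bath's fixed drip deck, so that its whole foot is off the lid. Then press the pad of the lever on the front of the bath down steadily, as far as it goes, so that the lever lifts the heavy lid wide open, and finish while still holding the lever down. Keep your hand off the lid while it is raised, and leave everything else where it stands.

Things in the scene. Friction and masses are not known exactly. Their poses are not given: they have to be found in the camera images.
- bath: curing bath, a white metal tank 220 mm deep (x) and 405 mm wide (y), fixed to the bench. Origin: centre of its underside. Its x points away from the robot, y to the left along the bath, yawed -0.1 to 0.3 rad. In its frame: flat lid from y = -189 to 68 mm, x = -113 to 113 mm, top at z = 160 mm; left of it, y = 73 to 213 mm, the fixed drip deck
- pot: closed steel pot, a plain upright cylinder 66 mm across (foot 62 mm) and 52 mm high, 0.35 kg, lid fixed on. Starts on the bath's lid. Origin: centre of its underside
- deck_middle (a point): a free place for the pot: a point on the top of the drip deck, the flat white top of the control box at the bath's left end (bath frame: x = 35, y = 144, z = 159 mm). The deck lies 1 mm below the lid's top, with no step up between; a rim 6 mm high runs along its left and far edges only
- lid: the bath's heavy flat brushed-metal lid, 226 x 257 x 18 mm, about 1.5 kg (0.8 to 1.25 times that), hinged at the edge beside the deck, so that its right end rises; a roller on a tab on its front edge rests on the short end of the lever. Origin on the hinge line, at its middle
- lid_hinge (a joint): opening angle of the lid (rad): 0 closed, about 0.65 with the lever fully down. It falls shut when the lever is let go
- lever: the hand lever: a flat steel bar 20 mm wide, 12 mm thick and 340 mm long, running along the front of the bath and out past its right end. Origin on its pivot, which in the bath's frame lies at x = -135, y = -51, z = 140 mm. The short end points left (+y) 80 mm, beneath the lid's roller; the long end points right and slopes up at rest
- lever_pad (a point): centre of the top of the black rubber press pad at the lever's long end, 42 mm (x) by 62 mm (along the lever), 260 mm from the pivot. At rest about 222 mm above the bench, fully pressed about 79 mm; it moves on an arc in the bath's y-z plane, shifting 13 mm at most along the bath's y on the way
- lever_pivot (a joint): angle of the lever (rad): 0 at rest (pad end up), 0.56 with the pad fully down on its stop. Pressing at the pad takes about 5 to 12 N all the way; past the stop it is rigid
- dappen: small green glass dappen dish, 40 mm across, 28 mm high, near the front edge of the drip deck; a bystander
- flask: brass denture flask, 70 x 90 x 58 mm, on the bench in front of the deck; a bystander
- bottle_a: white bottle with pink label, 47 mm across, 96 mm high, on the bench to the right of the tank; a bystander
- bottle_b: a second such bottle, on the bench in front of the lever's pivot; a bystander
- spare_pot: larger lidded steel pot, 80 mm across, 62 mm high, on the bench left of the bath; a bystander
- rubber_bowl: blue mixing bowl, 110 mm across, 60 mm high, on the bench front left; a bystander
- carton: white carton, 60 x 130 x 35 mm, on the bench at the far left; a bystander

How it is judged:
By the outcome, as a careful person would: the job done as asked, in the order asked, and still so for the second after the job is handed in, while the arm keeps its last pose, push and grip.
It also fails if it takes over 53 s, if anything falls off the work surface, if the arm or the gripper's body presses on something with over 40 N, if the wrist force passes 120 N, or if a joint passes its speed limit or range.

### The arm

A 7-joint arm with a two-finger parallel gripper is mounted at the origin on the work surface. World frame = base frame: x ahead of the robot, y to its left, z up, the work surface at z = 0. Lengths are in m, angles in rad, forces in N, time in s.
With the tool pointing down it reaches from about 0.4 to 0.85 m from the base axis. Payload 10.4 kg.
Tool frame: the origin (TCP) lies on the centre line of the jaws, within the pads' length; the fingertips stand r.finger_overhang ahead of it and the grasp point (between the pads) lies 5 mm behind it (r.finger_overhang is the distance from the TCP to the fingertips, in m); z points along the fingers, y is the line along which they close (so a half turn about z gives the same grasp; the last joint's range is limited). The gripper opens to 87 mm and grips with 3 to 60 N. Pads are 19 mm wide; open, the fingers measure 117 mm over their backs; the gripper's body (75 mm by 190 mm) begins 51 mm behind the grasp point.
Start: joints at [-1.323, 0.332, -0.065, 1.46, 0.022, 1.35, -0.088], TCP at [0.167, 0.602, 0.237] pointing down, gripper open.
Joint ranges: [-2.6, 2.6], [-0.5, 2.12], [-1.47, 1.34], [0.16, 2.42], [-1.27, 4.41], [0.06, 2.06], [-2.6, 2.6]. Speed limits (rad/s): [2.22, 2.22, 2.79, 2.79, 3.14, 3.14, 3.14].

### API

Orientations are given as a unit quaternion [x, y, z, w].
In Python, from bench import read_state, viewer, r gives the robot as it stands.
- The arm moves only by the tool carry_out, never from a script. Its argument "moves" is a list of rows, each a list of 6 numbers: the shift along the tool's x, y, z in units of 40 mm (1.0 is 40 mm), then the turn, a rotation vector about the tool's x, y, z in units of 8 degrees (1.0 is 8 degrees). A call has 1 to 20 rows; each row shifts and turns the commanded pose from where the row before left it, along the tool's axes as they then stand; what a row does not reach is not made up. A row lasts 1/8 s, in which the tool goes at most 62.5 mm and 10.7 degrees, less where a joint would pass 70% of its speed; a pose out of reach is approached as far as the arm can. A call is refused whole if a number of a shift passes 1 or a number of a turn 1, either way. A call with a gripper value outside its range is refused whole. "fingers" is the finger opening in mm, from 0 to 87, set as the call begins (left out, the last holds). The fingers move at their own pace and stop on an object; "force" is the grip in N (left out, the last holds). Time passes only in rows, so rows that do not move let the fingers close. It gives the time, the measured TCP pose, the force, the opening and the grip force at its end, in the units of the state.
- read_state(): the state, without advancing time (a new reading comes with each control period).
- viewer.camera(name): name is "scene" or "top"; returns a dict with "pixels" (480x640x3 uint8, red, green, blue), "range_z" (480x640 float32, m along the optical axis (not along the pixel's ray), 0 where there is no reading), "fx", "fy", "cx", "cy" (pixels), "xyz" and "orientation" of the camera in the world. Camera axes: x right, y down, z forward; pixel columns grow to the right and rows downward; lengths in m; the calibration is good to about 2 mm. A picture is of the moment at which its call begins.
- r.close_job(): hands the job in; it is judged then, once.
The state is a dict: "time": time; "joint_positions": joint angles; "joint_vel": joint speeds; "joint_torque": joint torques, N m; "ee_pos": TCP position; "eef_rot": TCP orientation; "ft_force": force on the tool from outside, world axes, zero at the start; "torque": the same for the moment, N m; "width": finger opening in m; "grip_force": force on a finger pad.
Only numpy, scipy, OpenCV 4.12 (cv2) and the standard library are available. Lean on these libraries where they do the work, as an engineer would, in place of code of your own. Each camera call takes 0.05 s, during which the arm holds its last target. There are 200 camera calls.

## Working session

There is one attempt and no reset: what is moved stays moved. The work goes in short steps, Python scripts to look and compute and a tool call to move; the robot and the scene stay as the last step left them, time stands still between calls to the robot, and variables do not carry over. Pictures are saved under pics/ and viewed, at most 10 in all, crops included, and the job is handed in when it is done.

Besides the shell and the picture viewer there is one more tool, called after "Emit:" in YAML: its name, and indented under it one key for each argument. carry_out: Moves the arm, as the interface text tells. Its arguments: {"type":"object","properties":{"moves":{"type":"array","items":{"type":"array","items":{"type":"number"}}},"fingers":{"type":"number"},"force":{"type":"number"}},"required":["moves"]}

```bash
mkdir -p pics; ls
cat > h.py <<'E'
from bench import read_state, viewer, r
import numpy as np, cv2
from scipy.spatial.transform import Rotation as R
def cam(n):
    c=viewer.camera(n); z=c["range_z"]; v,u=np.mgrid[:480,:640]
    P=np.stack([(u-c["cx"])/c["fx"]*z,(v-c["cy"])/c["fy"]*z,z],-1)
    W=P@R.from_quat(c["orientation"]).as_matrix().T+np.array(c["xyz"])
    W[z==0]=np.nan
    return c["pixels"],W
E
python3 - <<'E'
from h import *
for n in("scene","top"):
    p,W=cam(n); cv2.imwrite(f"pics/{n}0.png",p[...,::-1]); np.save(n+"W.npy",W); np.save(n+"p.npy",p)
    c=viewer.camera(n);print(n,c["xyz"],c["orientation"])
s=read_state();print(s,r.finger_overhang)
E
```

```text
pics
scene [0.87273923 0.50976412 1.09553659] [ 0.30874614  0.91774653 -0.23480496 -0.08534496]
top [0.36735842 0.09580888 1.13277803] [-0.70063337  0.70827393 -0.0697648   0.05092928]
{'time': 0.2, 'joint_positions': array([-1.32260186,  0.33261488, -0.06471137,  1.46060121,  0.02160166,
        1.34993978, -0.08849767]), 'joint_vel': array([-0.00061106, -0.00231293, -0.00186135, -0.00140201,  0.0004554 ,
        0.00045919,  0.00042269]), 'joint_torque': array([ 2.41105336e-04, -6.22950697e+01,  2.48456339e-02, -3.89773071e+01,
       -6.11830736e-02,  3.69905785e-02,  1.10292224e-04]), 'ee_pos': array([0.16711648, 0.60200983, 0.23607687]), 'eef_rot': array([ 1.34970403e-01,  9.90849535e-01, -4.31935878e-04, -4.19557826e-05]), 'ft_force': array([-0.13051609,  0.00827393,  0.46540882]), 'torque': array([-0.02087268, -0.01508742, -0.01020397]), 'grip_force': 0.0, 'width': 0.08714426198891172} 0.014
```

View pics/scene0.png

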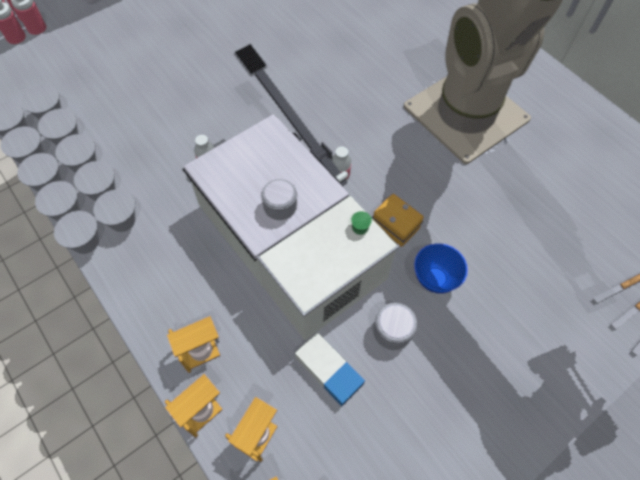

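View pics/top0.png

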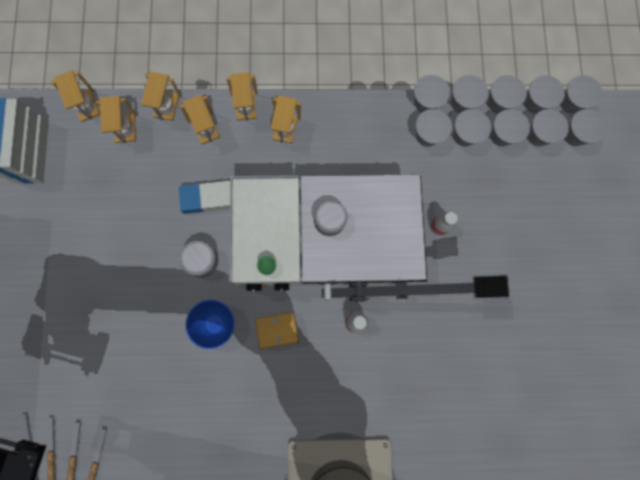

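The scene shot shows the pot on the lid at (279,197), the deck to its left with the dappen at (361,222), and the lever pad at (250,58). In the top view the pot is at (330,216), the deck spans columns 232–299, the lid columns 301–425 and the pad is at (491,286).

Run:
```python
from h import *
W=np.load("topW.npy");p=np.load("topp.npy").astype(int)
Z=W[...,2]
def comp(m,seed):
    n,l=cv2.connectedComponents(m.astype(np.uint8)); return l==l[seed[1],seed[0]]
m=comp((Z>.145)&(Z<.172),(380,240))
q=W[m]; print("z lid",np.nanmedian(Z[230:260,340:410]),"deck",np.nanmedian(Z[200:240,245:290]))
full=(m|((Z>.172)&(Z<.23)))&(np.arange(480)[:,None]<284)&(np.arange(640)[None]<430)
full=comp(full,(380,240))
full=cv2.morphologyEx(full.astype(np.uint8),cv2.MORPH_OPEN,np.ones((25,25)))>0
xy=W[full][:,:2]; rect=cv2.minAreaRect((xy*1000).astype(np.float32)); print("rect",rect,cv2.boxPoints(rect))
for n in("top","scene"):
    W=np.load(n+"W.npy");Z=W[...,2]
    for nm,lo,hi,seed in (("pot",.2,.225,(330,216) if n=="top" else (279,192)),("dappen",.172,.2,(266,265) if n=="top" else (361,220)),("pad",.19,.25,(491,286) if n=="top" else (250,56)),("bottle_a",.07,.11,(451,218)if n=="top" else (202,141)),("bottle_b",.07,.11,(360,323) if n=="top" else(341,154)),("flask",.03,.075,(277,330) if n=="top" else (398,218))):
        c=comp((Z>lo)&(Z<hi),seed);q=W[c]
        if len(q)>20000: print(n,nm,"bad",W[seed[1],seed[0]]);continue
        print(n,nm,len(q),"mid",((q.min(0)+q.max(0))/2).round(3),"ext",np.ptp(q,axis=0).round(3),"med",np.median(q,0).round(3))
```

```text
z lid 0.15900861424869928 deck 0.15806013690834808
rect ((574.685546875, 20.958999633789062), (219.8157958984375, 389.5728454589844), 3.1173362731933594) [[ 454.34763  209.48029]
 [ 475.53293 -179.51608]
 [ 695.02344 -167.56229]
 [ 673.83813  221.43408]]
top pot 861 mid [0.583 0.027 0.209] ext [0.066 0.065 0.016] med [0.582 0.027 0.21 ]
top dappen 303 mid [0.488 0.157 0.182] ext [0.037 0.038 0.015] med [0.489 0.156 0.185]
top pad 1165 mid [ 0.438 -0.252  0.211] ext [0.046 0.128 0.041] med [ 0.437 -0.269  0.217]
top bottle_a 188 mid [ 0.602 -0.252  0.084] ext [0.03  0.031 0.029] med [ 0.601 -0.25   0.094]
top bottle_b 177 mid [ 0.374 -0.037  0.085] ext [0.031 0.033 0.03 ] med [ 0.373 -0.037  0.094]
top flask 1277 mid [0.357 0.142 0.047] ext [0.082 0.098 0.034] med [0.358 0.142 0.056]
scene pot 899 mid [0.583 0.026 0.209] ext [0.066 0.067 0.017] med [0.585 0.03  0.211]
scene dappen 325 mid [0.487 0.155 0.183] ext [0.039 0.039 0.021] med [0.486 0.155 0.186]
scene pad 900 mid [ 0.438 -0.249  0.211] ext [0.045 0.134 0.043] med [ 0.439 -0.263  0.216]
scene bottle_a 219 mid [ 0.602 -0.254  0.086] ext [0.034 0.032 0.031] med [ 0.604 -0.249  0.093]
scene bottle_b 226 mid [ 0.375 -0.04   0.086] ext [0.034 0.034 0.031] med [ 0.377 -0.035  0.092]
scene flask 1400 mid [0.357 0.142 0.05 ] ext [0.081 0.097 0.039] med [0.364 0.146 0.057]
```

```bash
cat >> h.py <<'E'
def plan(t,tooly=None):
    """total shift in tool axes (units 40mm) to TCP target t; turn about tool z (units 8deg) so tool y -> tooly"""
    s=read_state();M=R.from_quat(s["eef_rot"]).as_matrix();e=np.array(s["ee_pos"])
    print("tcp",e.round(4),"tooly",M[:,1].round(3),"shift units",((np.array(t)-e)@M/.04).round(2))
    if tooly is not None:
        T=np.column_stack([np.cross([tooly[0],tooly[1],0],[0,0,-1]),[*tooly,0],[0,0,-1]])
        T/=np.linalg.norm(T,axis=0)
        print("rot units",(R.from_matrix(M.T@T).as_rotvec(degrees=True)/8).round(2),"shift after rot",((np.array(t)-e)@T/.04).round(2))
E
python3 - <<'E'
from h import *
W=np.load("topW.npy");p=np.load("topp.npy").astype(int);Z=W[...,2]
yaw=.0544;B=R.from_euler('z',yaw).as_matrix()
o=np.array([.5754,.009,0]);Q=(W-o)@B
print("z profile y:",[(round(float(Q[245,c,1]),3),round(float(Z[245,c]),3),int(p[245,c].sum()//3)) for c in list(range(228,236))+list(range(296,305))+list(range(420,430))])
q=Q[(Z>.205)&(Z<.25)&(np.abs(Q[...,0]+.135)<.05)&(p.sum(-1)<90)];print("pad",len(q),q.min(0),q.max(0),q.mean(0))
for y in(-.15,0.03): 
    k=(abs(Q[...,1]-y)<.003)&(Z>.145)&(Z<.175)&(Q[...,0]>-.117);print(Q[k][:,0].min(),Q[k][:,0].max())
plan([.572,-.047,.30],[.989,-.149])
E
```

```text
z profile y: [(0.25, 0.002, 122), (0.227, 0.162, 123), (0.224, 0.164, 122), (0.223, 0.159, 125), (0.221, 0.159, 142), (0.219, 0.16, 161), (0.217, 0.161, 168), (0.215, 0.158, 170), (0.089, 0.158, 170), (0.086, 0.155, 168), (0.084, 0.16, 157), (0.08, -0.003, 131), (0.08, 0.139, 111), (0.078, 0.157, 117), (0.076, 0.158, 139), (0.074, 0.159, 155), (0.072, 0.157, 160), (-0.171, 0.158, 161), (-0.172, 0.16, 161), (-0.174, 0.161, 159), (-0.177, 0.157, 145), (-0.183, 0.146, 117), (-0.226, 0.0, 100), (-0.23, -0.002, 101), (-0.231, -0.0, 102), (-0.234, -0.0, 102), (-0.236, 0.001, 102)]
pad 582 [-0.17223934 -0.31076836  0.20969165] [-0.13490025 -0.25264519  0.23104018] [-0.15337978 -0.28259954  0.2205578 ]
-0.11609956961348321 0.09959678308091086
-0.11681374366296678 0.10847964705746418
tcp [0.1671 0.602  0.2361] tooly [ 0.267  0.964 -0.001] shift units [-14.09 -12.93  -1.59]
rot units [-0.    0.   10.38] shift after rot [-14.54  12.43  -1.6 ]
```

Run:
```python
from h import *
for n in("top","scene"):
    W=np.load(n+"W.npy");p=np.load(n+"p.npy").astype(int);Z=W[...,2]
    ok=(Z>.15)&(Z<.17);ys=np.arange(-.14,.06,.01)
    for nm,f,lo,hi in(("far",np.max,.5,.8),("front",np.min,.44,.8)):
        pts=[]
        for y in ys:
            k=ok&(abs(W[...,1]-y)<.005)&(W[...,0]>lo)&(W[...,0]<hi)
            if k.any(): pts.append((y,f(W[k][:,0])))
        a=np.array(pts);c=np.polyfit(a[:,0],a[:,1],1);c=np.polyfit(*a[abs(np.polyval(c,a[:,0])-a[:,1])<.004].T,1);print(n,nm,c)
    k=ok&(W[...,0]>.48)&(W[...,0]<.66)&(W[...,1]<0)&(W[...,1]>-.25); a=[]
    for x in np.arange(.49,.66,.01):
        kk=k&(abs(W[...,0]-x)<.005)
        a.append((x,W[kk][:,1].min()))
    a=np.array(a);print(n,"right",np.polyfit(a[:,0],a[:,1],1))
    k=(Z>.205)&(Z<.25)&(abs(W[...,0]-.44)<.05)&(p.sum(-1)<90)&(W[...,1]<-.2);q=W[k];r_=cv2.minAreaRect((q[:,:2]*1000).astype(np.float32));print(n,"pad",r_,q.mean(0))
    # lever bar
    k=(Z>.13)&(Z<.2)&(W[...,0]>.4)&(W[...,0]<.455)&(W[...,1]<-.08)&(W[...,1]>-.22);q=W[k]
    print("bar",len(q),np.polyfit(q[:,1],q[:,0],1))
```

```text
top far [-0.01218465  0.6830774 ]
top front [0.09567973 0.45069066]
top right [ 0.00709916 -0.17503518]
top pad ((437.7138366699219, -280.60284423828125), (35.968597412109375, 57.78982925415039), 0.7960789799690247) [ 0.43761295 -0.28152123  0.2205578 ]
bar 758 [-0.00728357  0.43570708]
scene far [-0.00754707  0.68325672]
scene front [0.08637322 0.44954389]
scene right [ 0.00802543 -0.17738575]
scene pad ((439.1188659667969, -280.71142578125), (32.50837326049805, 51.965946197509766), 2.235384464263916) [ 0.43943165 -0.28157451  0.22211196]
bar 717 [-0.00904139  0.43646233]
```

Emit:
carry_out:
  moves:
    - [0,0,-0.8,0,0,0]
    - [0,0,-0.8,0,0,0]
    - [-0.8,-0.73,0,0,0,0]
    - [-0.8,-0.73,0,0,0,0]
    - [-0.8,-0.73,0,0,0,0]
    - [-0.8,-0.73,0,0,0,0]
    - [-0.8,-0.73,0,0,0,0]
    - [-0.8,-0.73,0,0,0,0]
    - [-0.8,-0.73,0,0,0,0]
    - [-0.8,-0.73,0,0,0,0]
    - [-0.8,-0.73,0,0,0,0]
    - [-0.8,-0.73,0,0,0,0]
    - [-0.8,-0.73,0,0,0,0]
    - [-0.8,-0.73,0,0,0,0]
    - [-0.8,-0.73,0,0,0,0]
    - [-0.8,-0.73,0,0,0,0]
    - [-0.8,-0.73,0,0,0,0]
    - [-0.8,-0.73,0,0,0,0]
    - [0,0,0,0,0,0]
  fingers: 40

```text
time: 2.58
ee_pos: [0.5363, 0.0116, 0.3004]
eef_rot: [0.138, 0.99, -0.001, 0.0]
ft_force: [0.5, 0.1, -0.4]
width: 0.04
grip_force: 0.0
```

Emit:
carry_out:
  moves:
    - [0,0,0,0,0,1]
    - [0,0,0,0,0,1]
    - [0,0,0,0,0,1]
    - [0,0,0,0,0,1]
    - [0,0,0,0,0,1]
    - [0,0,0,0,0,1]
    - [0,0,0,0,0,1]
    - [0,0,0,0,0,1]
    - [0,0,0,0,0,1]
    - [0,0,0,0,0,1]
    - [0,0,0,0,0,0.45]
    - [0,0,0,0,0,0]

```text
time: 4.08
ee_pos: [0.5352, 0.016, 0.3005]
eef_rot: [0.761, 0.649, 0.0, -0.0]
ft_force: [0.9, -0.3, -0.8]
width: 0.0397
grip_force: 0.0
```

Run:
```python
from h import *
plan([.570,-.052,.184],[.987,-.161]);s=read_state();print(s["time"],s["width"],s["joint_positions"].round(2))
```

```text
tcp [0.5352 0.016  0.3005] tooly [ 0.988 -0.157 -0.   ] shift units [-1.54  1.13  2.91]
rot units [-0.   -0.    0.03] shift after rot [-1.54  1.13  2.91]
4.075 0.03969188887954417 [-0.71  0.1   0.65  1.63 -0.06  1.43 -0.21]
```

Emit:
carry_out:
  moves:
    - [-0.5,0.4,0,0,0,0]
    - [-0.5,0.4,0,0,0,0]
    - [-0.54,0.33,0,0,0,0]
    - [0,0,0.5,0,0,0]
    - [0,0,0.7,0,0,0]
    - [0,0,0.7,0,0,0]
    - [0,0,0.6,0,0,0]
    - [0,0,0.4,0,0,0]
    - [0,0,0,0,0,0]
    - [0,0,0,0,0,0]

```text
time: 5.32
ee_pos: [0.5709, -0.0528, 0.1855]
eef_rot: [0.761, 0.649, 0.001, 0.0]
ft_force: [-0.2, -0.6, 0.7]
width: 0.0401
grip_force: 0.0
```

Run:
```python
from h import *
plan([.570,-.052,.182],[.987,-.161])
p,W=cam("scene");cv2.imwrite("pics/s1.png",cv2.resize(p[100:320,140:460,::-1],(800,550)))
```

```text
tcp [ 0.5709 -0.0528  0.1855] tooly [ 0.987 -0.158  0.001] shift units [ 0.02 -0.03  0.09]
rot units [ 0.01 -0.    0.02] shift after rot [ 0.02 -0.03  0.09]
```

View pics/s1.png

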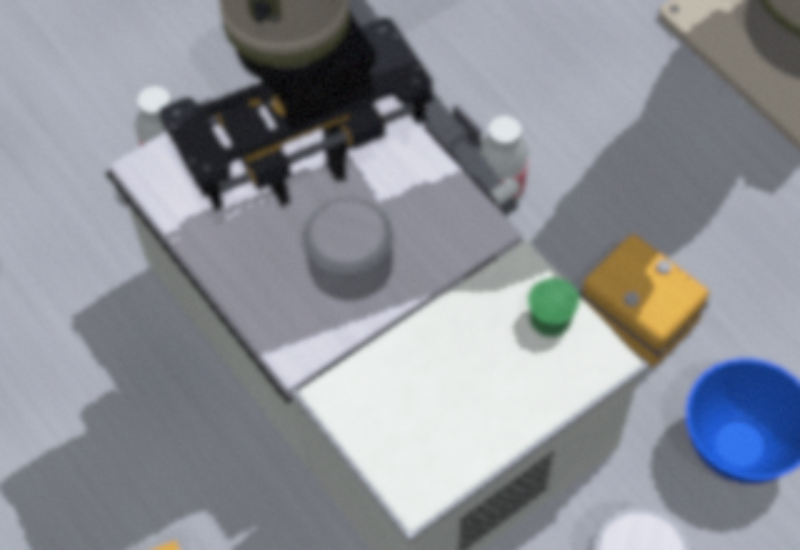

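The gripper is behind the pot: the two fingertips are at (280,195) and (338,165) in the crop, straddling the pot's axis at (348,235). The deck ahead is free and the dappen at (553,300) is well aside.

Emit:
carry_out:
  moves:
    - [0.3,0,0.08,0,0,0]
    - [0.3,0,0,0,0,0]
    - [0.2,0,0,0,0,0]
    - [0.15,0,0,0,0,0]
    - [0.15,0,0,0,0,0]
    - [0.15,0,0,0,0,0]
    - [0.2,0,0,0,0,0]
    - [0.2,0,0,0,0,0]
    - [0.2,0,0,0,0,0]
    - [0.2,0,0,0,0,0]
    - [0.2,0,0,0,0,0]
    - [0.2,0,0,0,0,0]
    - [0.2,0,0,0,0,0]

```text
time: 7.0
ee_pos: [0.5874, 0.0522, 0.1814]
eef_rot: [0.761, 0.649, 0.0, 0.0]
ft_force: [-1.1, -3.3, 2.9]
width: 0.0402
grip_force: 1.6
```

```bash
cat > pot.py <<'E'
from h import *
p,W=cam("scene");cv2.imwrite("pics/s2.png",cv2.resize(p[100:320,140:460,::-1],(800,550)))
s=read_state();print(s["ee_pos"],s["ft_force"].round(1))
e=s["ee_pos"]
k=(W[...,2]>.203)&(W[...,2]<.218)&(W[...,0]>.52)&(W[...,0]<.7)&(W[...,1]>e[1]+.012)&(W[...,1]<.25)
q=W[k];print(len(q),q.min(0),q.max(0),np.median(q,0))
E
python3 pot.py
```

```text
[0.58749583 0.05366935 0.18137156] [-0.6 -1.3  1.2]
871 [0.55615466 0.06586269 0.20308721] [0.6242322  0.12295521 0.2164868 ] [0.59222183 0.09364338 0.21102565]
```

Pot is moving as expected (centre about (0.590, 0.090)). Continue.

Emit:
carry_out:
  moves:
    - [0.15,0,0,0,0,0]
    - [0.2,0,0,0,0,0]
    - [0.2,0,0,0,0,0]
    - [0.2,0,0,0,0,0]
    - [0.2,0,0,0,0,0]
    - [0.2,0,0,0,0,0]
    - [0.2,0,0,0,0,0]
    - [0.15,0,0,0,0,0]
    - [0.1,0,0,0,0,0]
    - [0.1,0,0,0,0,0]
    - [0.05,0,0,0,0,0]
    - [0,0,0,0,0,0]

```text
time: 8.55
ee_pos: [0.5984, 0.1212, 0.1814]
eef_rot: [0.761, 0.649, 0.0, -0.0]
ft_force: [-0.2, 0.1, 0.3]
width: 0.04
grip_force: 0.0
```

```bash
python3 pot.py
```

```text
[0.59838693 0.12110782 0.18144562] [ 0.3  0.  -0. ]
883 [0.56937096 0.13315699 0.2030573 ] [0.63576092 0.19138791 0.21703432] [0.60372649 0.16287898 0.21033907]
```

View pics/s2.png

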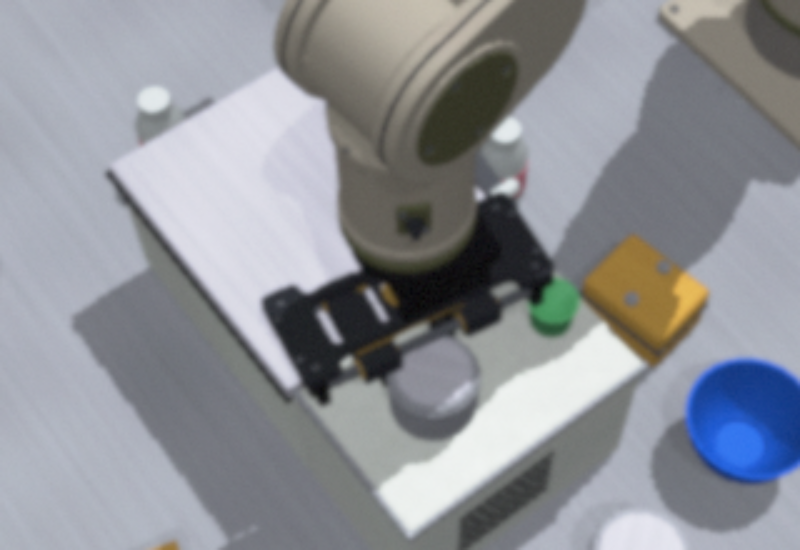

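The picture shows the pot at (433,375) upright on the deck, clear of the seam, and the dappen at (553,305) unmoved. Back off, lift and go over the pad.

Emit:
carry_out:
  moves:
    - [-0.2,0,0,0,0,0]
    - [-0.4,0,0,0,0,0]
    - [-0.6,0,0,0,0,0]
    - [-0.8,0,-0.4,0,0,0]
    - [-0.8,0,-0.7,0,0,0]
    - [-0.8,0,-0.8,0,0,0]
    - [-0.8,0,-0.8,0,0,0]
    - [-0.8,-0.5,-0.3,0,0,0]
    - [-0.8,-0.5,0,0,0,0]
    - [-0.8,-0.5,0,0,0,0]
    - [-0.8,-0.5,0,0,0,0]
    - [-0.8,-0.5,0,0,0,0]
    - [-0.6,-0.2,0,0,0,0]
    - [0,0,0,0,0,0]
  fingers: 0
  force: 20

```text
time: 10.35
ee_pos: [0.4326, -0.2204, 0.3013]
eef_rot: [0.763, 0.647, 0.001, -0.0]
ft_force: [-0.0, 0.6, -0.4]
width: 0.0008
grip_force: 0.0
```

Run:
```python
from h import *
plan([.438,-.283,.26],[1,.009]);print(read_state()["joint_positions"].round(2))
```

```text
tcp [ 0.4326 -0.2204  0.3013] tooly [ 0.987 -0.164  0.001] shift units [-1.52  0.39  1.03]
rot units [ 0.01 -0.01 -1.24] shift after rot [-1.57  0.12  1.03]
[-0.48 -0.07  0.84  1.75  0.05  1.44  0.18]
```

Emit:
carry_out:
  moves:
    - [-0.5,0.13,0,0,0,0]
    - [-0.5,0.13,0,0,0,0]
    - [-0.52,0.13,0,0,0,0]
    - [0,0,0.3,0,0,-0.6]
    - [0,0,0.4,0,0,-0.64]
    - [0,0,0.3,0,0,0]
    - [0,0,0,0,0,0]
    - [0,0,0,0,0,0]

```text
time: 11.35
ee_pos: [0.4406, -0.28, 0.2618]
eef_rot: [0.702, 0.712, 0.0, 0.0]
ft_force: [0.3, -0.0, 0.4]
width: 0.0007
grip_force: 0.0
```

Run:
```python
from h import *
plan([.438,-.283,.2355],[1,.009])
p,W=cam("scene");q,_=cam("top");cv2.imwrite("pics/s3.png",np.hstack([cv2.resize(p[0:240,140:460,::-1],(400,300)),cv2.resize(q[150:390,320:640,::-1],(400,300))]))
```

```text
tcp [ 0.4406 -0.28    0.2618] tooly [1.    0.013 0.001] shift units [-0.07 -0.07  0.66]
rot units [0.   0.   0.03] shift after rot [-0.07 -0.07  0.66]
```

View pics/s3.png

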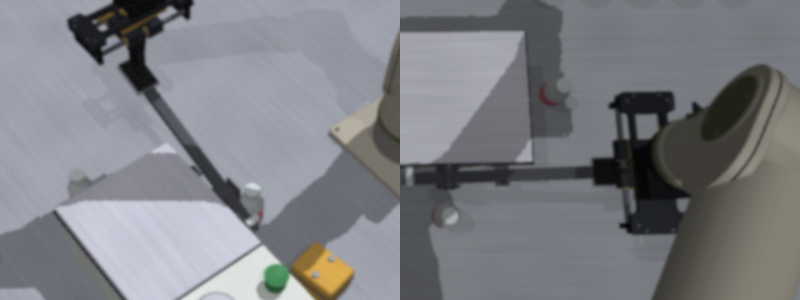

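The fingertips are just over the pad: left view (138,72), right view (607,172). Now press, following the arc.

Emit:
carry_out:
  moves:
    - [-0.05,-0.06,0.25,0,0,0]
    - [0,0,0.2,0,0,0]
    - [0,0,0.1,0,0,0]
    - [0,0,0.1,0,0,0]
    - [-0.03,0,0.12,0,0,0]
    - [-0.03,0,0.15,0,0,0]
    - [-0.03,0,0.15,0,0,0]
    - [-0.03,0,0.15,0,0,0]
    - [-0.03,0,0.15,0,0,0]
    - [-0.03,0,0.15,0,0,0]
    - [-0.03,0,0.15,0,0,0]
    - [-0.03,0,0.15,0,0,0]
    - [-0.02,0,0.15,0,0,0]
    - [-0.02,0,0.15,0,0,0]
    - [0,0,0.15,0,0,0]
    - [0,0,0.15,0,0,0]

```text
time: 13.45
ee_pos: [0.4383, -0.2944, 0.1649]
eef_rot: [0.702, 0.712, -0.0, 0.001]
ft_force: [-0.4, -2.8, 5.6]
width: 0.0004
grip_force: 2.6
```

Run:
```python
from h import *
plan([.438,-.286,.093],[1,.009]);print(read_state()["ft_force"])
```

```text
tcp [ 0.4383 -0.2944  0.1649] tooly [1.    0.013 0.001] shift units [ 0.21 -0.01  1.8 ]
rot units [0.01 0.01 0.03] shift after rot [ 0.21 -0.01  1.8 ]
[-0.43508606 -2.77747439  5.62781504]
```

Emit:
carry_out:
  moves:
    - [0,0,0.15,0,0,0]
    - [0.02,0,0.15,0,0,0]
    - [0.02,0,0.15,0,0,0]
    - [0.02,0,0.15,0,0,0]
    - [0.02,0,0.15,0,0,0]
    - [0.02,0,0.15,0,0,0]
    - [0.02,0,0.15,0,0,0]
    - [0.02,0,0.15,0,0,0]
    - [0.02,0,0.15,0,0,0]
    - [0.02,0,0.15,0,0,0]
    - [0.02,0,0.1,0,0,0]
    - [0.02,0,0.06,0,0,0]
    - [0,0,0.03,0,0,0]
    - [0,0,0,0,0,0]

```text
time: 15.2
ee_pos: [0.4386, -0.285, 0.0973]
eef_rot: [0.702, 0.712, 0.0, 0.001]
ft_force: [-0.3, -3.7, 8.8]
width: 0.0003
grip_force: 4.2
```

Not yet on the stop; creep down.

Emit:
carry_out:
  moves:
    - [0,0,0.05,0,0,0]
    - [0,0,0.05,0,0,0]
    - [0,0,0.03,0,0,0]
    - [0,0,0,0,0,0]

```text
time: 15.7
ee_pos: [0.439, -0.2851, 0.0954]
eef_rot: [0.702, 0.712, 0.002, 0.0]
ft_force: [-17.5, 8.6, 58.1]
width: 0.0006
grip_force: 26.6
```

Emit:
carry_out:
  moves:
    - [0,0,-0.04,0,0,0]
    - [0,0,0,0,0,0]
    - [0,0,0,0,0,0]

```text
time: 16.08
ee_pos: [0.4388, -0.285, 0.0958]
eef_rot: [0.702, 0.712, 0.001, 0.0]
ft_force: [-10.7, 4.6, 40.0]
width: 0.0004
grip_force: 18.5
```

Run:
```python
from h import *
p,W=cam("scene");q,V=cam("top");cv2.imwrite("pics/s4.png",np.hstack([cv2.resize(p[0:480,100:500,::-1],(400,480)),cv2.resize(q[100:400,160:560,::-1],(400,300))[:300] if 0 else cv2.resize(q[100:580,160:560,::-1],(400,380)).copy() if 0 else q[0:480,160:560,::-1]]))
k=(W[...,2]>.205)&(W[...,2]<.218)&(W[...,0]>.55)&(W[...,0]<.66)&(W[...,1]>.11)&(W[...,1]<.21)
a=W[k];print("pot",len(a),a.min(0),a.max(0))
k=(V[...,0]>.5)&(V[...,0]<.64)&(V[...,1]<.03)&(V[...,1]>-.1)&(V[...,2]>.17)
a=V[k];print("lid slope",np.arctan(-np.polyfit(a[:,1],a[:,2],1)[0]))
s=read_state();print(s["time"],s["ee_pos"],s["ft_force"])
```

```text
pot 965 [0.56879055 0.12549537 0.20505006] [0.63567313 0.19153098 0.21581479]
lid slope 0.6480926486019167
16.175 [ 0.43885266 -0.28504962  0.09584092] [-10.53464773   4.81200359  40.02179241]
```

View pics/s4.png

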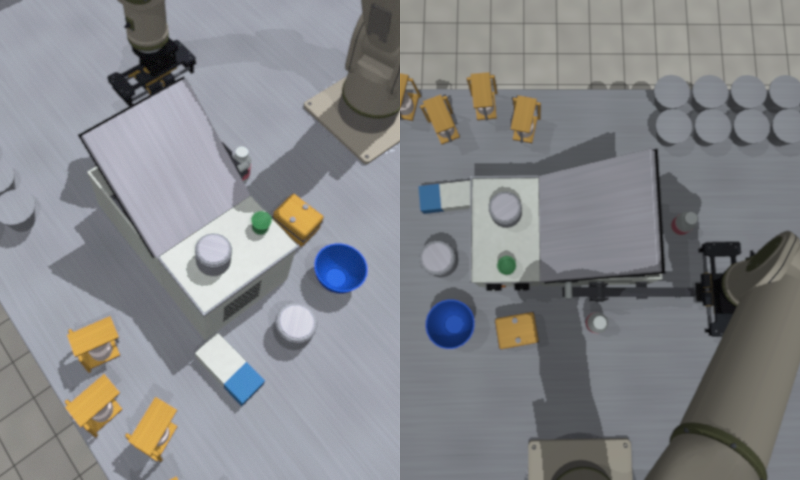

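The lid stands wide open (slope 0.648 rad), the pot is on the deck at (213,252) left / (505,208) right, and the bystanders are in place. I'll ease the hold slightly and hand in.

Emit:
carry_out:
  moves:
    - [0,0,-0.02,0,0,0]
    - [0,0,0,0,0,0]
    - [0,0,0,0,0,0]

```text
time: 16.55
ee_pos: [0.4388, -0.285, 0.096]
eef_rot: [0.702, 0.712, 0.001, 0.001]
ft_force: [-8.6, 1.8, 30.4]
width: 0.0003
grip_force: 14.6
```

Run:
```python
from h import *
s=read_state();print(s["ee_pos"],s["ft_force"])
if s["ft_force"][2]>15 : print(r.close_job())
```

```text
[ 0.43876371 -0.28500006  0.09604213] [-8.56632641  1.80407387 30.37189646]
the job is handed in; nothing more can be done
None
```

The pot stands upright with its whole foot on the drip deck, the lever is held on its stop at about 30 N with the lid wide open (about 0.65 rad), and the job was handed in at 16.6 s; the verdict was not shown. Pressing onto the stop, the wrist force read up to 58 N, taken on the fingertips.

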